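# Unload the valve body from the tilted vise

### The arm

A 6-joint arm with a two-finger parallel gripper is mounted at the origin on the work surface. World frame = base frame: x ahead of the robot, y to its left, z up, the work surface at z = 0. Lengths are in m, angles in rad, forces in N, time in s.
With the tool pointing down it reaches from about 0.325 to 0.9 m from the base axis. Payload 3.5 kg.
Tool frame: the origin (TCP) lies midway between the tips of the shut fingers; the grasp point (between the pads) lies 19 mm behind it (ctrl.grasp_offset is the distance from the TCP to the grasp point, in m); z points along the fingers, y is the line along which they close (so a half turn about z gives the same grasp; the last joint's range is limited). The gripper opens to 85 mm and grips with 20 to 120 N. Pads are 22 mm wide; open, the fingers measure 114 mm over their backs; the gripper's body (76 mm by 85 mm) begins 54 mm behind the grasp point. The pads swing forward as they close: fully open they stand 13 mm farther back than shut.
Start: joints at [1.027, 0.276, -0.026, 1.268, 0, 1.467], TCP at [0.267, 0.565, 0.231] pointing down, gripper open.
Joint ranges: [-3.12, 3.12], [-0.85, 1.88], [-1.08, 1.24], [-1.95, 2.15], [-1.57, 1.53], [-3.14, 3.14]. Speed limits (rad/s): [2.57, 2.57, 3.14, 3.14, 3.14, 3.14].

### API

Orientations are given as [roll, pitch, yaw] about the fixed x, y, z axes, in that order (R = Rz(yaw) Ry(pitch) Rx(roll)).
In Python, from rig import ctrl gives the robot as it stands.
- The arm moves only by the shell command python3 -m creep 'ROWS' [FORCE]. ROWS is JSON, a list of rows, each a list of 3 entries, a list of its own where there are three numbers: the shift along the tool's x, y, z in mm, then the turn about the tool's z in rad, then the finger opening in mm, from 0 to 85.4. A call has 1 to 5 rows; each row shifts and turns the commanded pose from where the row before left it, along the tool's axes as they then stand; what a row does not reach is not made up. A row lasts 1/12 s, in which the tool goes at most 41.7 mm and 7.16 degrees, less where a joint would pass 70% of its speed; a pose out of reach is approached as far as the arm can. A call is refused whole if a number of a shift passes 41.7 or a number of a turn 0.125, either way. A call with a gripper value outside its range is refused whole. The fingers move at their own pace and stop on an object; FORCE is the grip in N (left out, the last holds). Time passes only in rows, so rows that do not move let the fingers close. It gives the time, the measured TCP pose, the force, the opening and the grip force at its end, in the units of the state.
- ctrl.get_state(): the state, without advancing time (a new reading comes with each control period).
- ctrl.get_image(name): name is "scene" or "top" or "wrist"; returns a dict with "color" (384x512x3 uint8, blue, green, red), "camera_matrix" (3x3 intrinsics, pixels), "k1" (the pictures are not rectified: a ray, as slopes to the right and down, at radius r is drawn at 1 + k1 r^2 times it, then the intrinsics apply), "rvec" (rotation vector, rad) and "tvec" (3), from world to camera coordinates, as OpenCV has them; the wrist camera has in their place "hand_eye" (4x4, takes a point from camera to tool coordinates, whose origin is the TCP and whose axes are the flange's). Camera axes: x right, y down, z forward; pixel columns grow to the right and rows downward; lengths in m; the calibration is good to about 2 mm. A picture is of the moment at which its call begins: read the wrist's pose just before it. There is no depth.
- ctrl.finish_job(): hands the job in; it is judged then, once.
The state is a dict: "time_s": time; "joint_pos": joint angles; "qd": joint speeds; "tau": joint torques, N m; "eef_pos": TCP position; "ee_rot": TCP orientation; "wrist_force": force on the tool from outside, world axes, zero at the start; "torque": the same for the moment, N m; "width": opening from 0.0 (shut) to 1.0 (fully open); "grip_force": force on a finger pad.
Only numpy, scipy, OpenCV 4.12 (cv2) and the standard library are available. Lean on these libraries where they do the work, as an engineer would, in place of code of your own. Each camera call takes 0.05 s, during which the arm holds its last target. There are 200 camera calls.

### The job

The brass valve body in the tilted vise is finished. Slide the vise's moving jaw fully open by its red knob while the valve stays in its place, then lift the valve out and put it in the blue tray, standing upright on its square foot; bring it down gently until it stands on the tray's floor before letting go. Leave the jaw open and the trays and other things where they are.

Things in the scene. Friction and masses are not known exactly. Their poses are not given: they have to be found in the camera images.
- vise: fixed green angle vise, base 150 (x) x 250 mm (y -83 to +168). Origin: on the table under the bed's centre. The bed is tilted 30 degrees about the vise's y axis: its normal leans to the vise's -x, roughly towards the robot; bed centre 62 mm above the table. Fixed jaw on the -y side, 30 mm high above the bed; a 10 mm stop at the low end keeps the part from sliding.
- jaw (a joint): opening of the moving jaw (on the vise's +y side) in m: 0 closed, 0.050 fully open; slides level along the vise's +y. Friction about 6 N, stays where left. The jaw is 20 mm high above the bed, topped by a 6 mm thick lip that reaches 6.5 mm over the valve's foot when closed, so the valve cannot be lifted until it is open.
- jaw_knob (a point): centre of the red knob on the moving jaw: 24 mm diameter, 28 mm tall along this point's z axis, which is the bed's tilted normal; y is the jaw's opening direction. It lies 54 mm above the bed and, with the jaw closed, 90 mm in +y from the valve's axis. Below it a post 16 mm in diameter.
- valve_mid (a point): centre of the brass valve, on its axis, 42 mm above its underside; 84 mm tall. Square foot 48 x 48 x 18 mm, above it a round column 28 mm in diameter to the top. Side outlet 18 mm in diameter along this point's x, 40 mm above the underside, ending 42 mm from the axis. z is the column's axis (in the vise: the bed's tilted normal), y the jaw's opening direction. 0.2 to 0.4 kg.
- blue_tray_in (a point): centre of the inner floor of the blue tray (destination): open tray 130 x 130 mm, 28 mm high outside, walls 4 mm; loose, 0.5 kg. Floor 4 mm above the table. It may change places with the grey tray.
- grey_tray: grey tray of the same size, with a white elbow standing in it; not the destination. Origin: centre of its underside.
- valve: the same valve body; origin at the centre of the underside of its foot
- blue_tray: the blue tray; origin at the centre of its underside
- jug: bystander, to be left alone: red detergent jug with blue cap, 85 x 130 mm, 242 mm tall; origin at the centre of its underside
- spray: bystander, to be left alone: navy spray bottle with white trigger head, 76 mm across, 216 mm tall; origin at the centre of its underside
- jar: bystander, to be left alone: clear jar with red lid, 100 mm across, 107 mm tall; origin at the centre of its underside
- nut: bystander, to be left alone: grey plastic ring nut, 54 mm across, 22 mm high; origin at the centre of its underside
- wrench: bystander, to be left alone: wrench lying flat, 200 mm long; origin at the centre of its underside
- driver: bystander, to be left alone: screwdriver lying flat, 190 mm long; origin at the centre of its underside
- elbow: bystander, to be left alone: white plastic pipe elbow standing in the grey tray, 56 mm tall, about 50 mm across; origin at the centre of its underside
There are look-alikes about, which are no part of the job. There is more than one size of the blue_tray; the job needs the larger.

How it is judged:
On the way, in this order (a step that is already met when the one before it is completed fails the run):
1. the jaw is opened fully (more than 42 mm of its 50) while the valve still stands within 15 mm of its place in the vise (value of joint jaw above 0.042 m and distance of valve_mid from where it was at the start of the episode below 0.015 m), for 0.2 s.
2. the valve is lifted clear of the vise in the fingers, at least 50 mm from its place and above 150 mm (distance of valve_mid from where it was at the start of the episode above 0.05 m and height (world z) of valve_mid above 0.15 m and contact force between the fingers and valve above 0.5 N), for 0.1 s.
3. the valve stands upright on the floor of the blue tray while the fingers still hold it (horizontal distance between valve_mid and blue_tray_in below 0.06 m and z of valve_mid in the frame of blue_tray_in between 0.036 and 0.048 m and angle between valve_mid's own z axis and vertical below 0.1 rad and contact force between valve and blue_tray above 0.3 N and contact force between the fingers and valve above 0.5 N), for 0.1 s.
At the end, for the whole second after the job is handed in: the valve stands on its foot on the floor of the blue tray (within 0.1 rad of upright), released and at rest, and the vise jaw is still open by more than 35 mm (horizontal distance between valve_mid and blue_tray_in below 0.06 m and z of valve_mid in the frame of blue_tray_in between 0.036 and 0.048 m and angle between valve_mid's own z axis and vertical below 0.1 rad and linear speed of valve below 0.02 m/s and value of joint jaw above 0.035 m); the robot touches nothing.
It fails at once if the valve strikes or is pressed on the blue tray with more than 45 N (contact force between valve and blue_tray above 45 N).
It fails at once if a bystander (jug, spray bottle, jar, nut, wrench, screwdriver, elbow) is moved more than 30 mm (distance of any of jug, spray, jar, nut, wrench, driver, elbow from where it was at the start of the episode above 0.03 m).
It fails at once if a tray is moved more than 30 mm (distance of any of blue_tray, grey_tray from where it was at the start of the episode above 0.03 m).
It also fails if it takes over 46 s, if anything falls off the work surface, if the arm or the gripper's body presses on something with over 40 N, if the wrist force passes 120 N, or if a joint passes its speed limit or range.

## Working session

There is one attempt and no reset: what is moved stays moved. The work goes in short steps, Python scripts to look and compute and a shell command to move; the robot and the scene stay as the last step left them, time stands still between calls to the robot, and variables do not carry over. Pictures are saved under pics/ and viewed, at most 10 in all, crops included, and the job is handed in when it is done.

```bash
mkdir -p pics; ls; python3 - <<'E'
from rig import ctrl
import cv2,pickle
print(ctrl.get_state(), ctrl.grasp_offset)
for n in("scene","top"):
    d=ctrl.get_image(n); pickle.dump(d,open(f"{n}.pkl","wb"))
    cv2.imwrite(f"pics/{n}0.png",cv2.resize(d["color"],(800,600)))
    print(n,d["camera_matrix"],d["k1"],d["rvec"],d["tvec"])
E
```

```text
pics
{'time_s': 0.0, 'joint_pos': array([ 1.02661036e+00,  2.77146826e-01, -2.78762928e-02,  1.26798740e+00,
       -2.27948679e-05,  1.46742436e+00]), 'qd': array([-0.00019318, -0.00079928,  0.00177984, -0.0007272 , -0.0006617 ,
       -0.00036287]), 'tau': array([-7.03463016e-06, -4.45509982e+01,  2.95201260e+01,  1.63541653e-02,
       -2.08451479e-04,  9.18555514e-06]), 'eef_pos': array([0.2662708 , 0.56459102, 0.23015326]), 'ee_rot': array([-3.13938793e+00, -2.05804597e-04,  2.70077846e+00]), 'wrist_force': array([ 0.64109009,  1.48698976, -0.10974676]), 'torque': array([0.03877126, 0.00241838, 0.04580873]), 'grip_force': 0.0, 'width': 0.9989631159232079} 0.0187
scene [[356.05154394   0.         256.10562761]
 [  0.         356.05154394 192.87609981]
 [  0.           0.           1.        ]] 0.037148479188070266 [ 0.8177864   2.53554225 -1.14614224] [ 0.39338433 -0.09364467  1.37496139]
top [[382.07924098   0.         257.75248764]
 [  0.         382.07924098 189.41952875]
 [  0.           0.           1.        ]] 0.03758464545345688 [ 2.21014203 -2.1485343   0.05806224] [-0.00436488  0.46227906  1.21593634]
```

View pics/scene0.png

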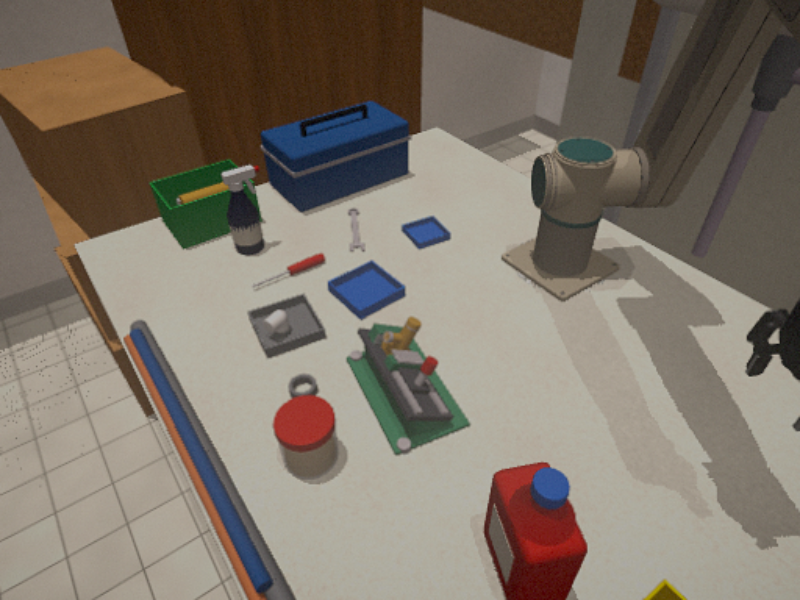

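View pics/top0.png

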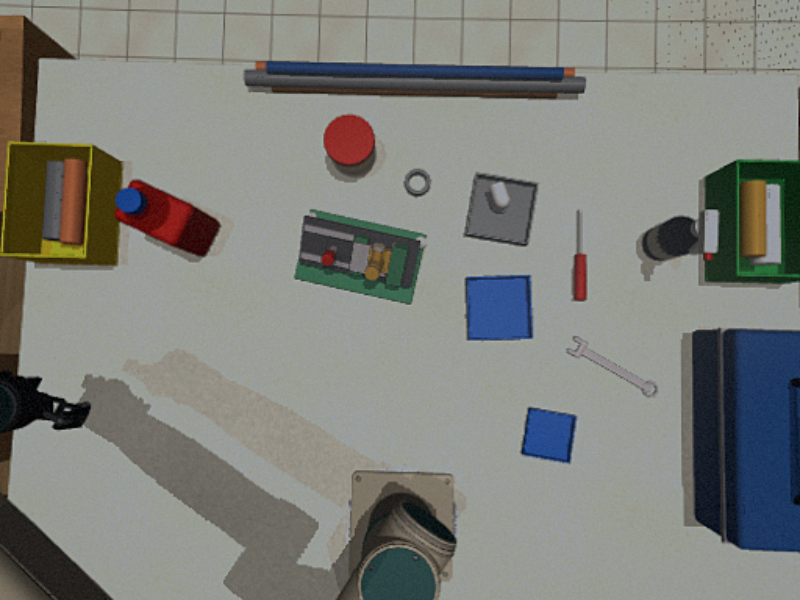

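The scene view shows the vise at about (405,385) of 800x600, with the large blue tray at (367,288). In the top view the vise is at (360,257), the red knob at (328,258), the brass valve at (378,262), the large blue tray at (499,307) and the small look-alike at (549,435).

```bash
cat > h.py <<'E'
import numpy as np,cv2,pickle
from scipy.spatial.transform import Rotation as R
def undist(d,uv):
    K=d["camera_matrix"]; k=np.array([d["k1"],0,0,0,0.])
    return cv2.undistortPoints(np.array(uv,float).reshape(-1,1,2),K,k)[:,0]
def rays(d,uv):
    r=np.c_[undist(d,uv),np.ones(len(np.reshape(uv,(-1,2))))]
    M=cv2.Rodrigues(d["rvec"])[0]; return -M.T@d["tvec"].ravel(), r@M
def plane(d,uv,z):
    c,r=rays(d,uv); return c+r*((z-c[2])/r[:,2])[:,None]
def tri(ds,uvs):
    A=np.zeros((3,3));b=np.zeros(3);L=[]
    for d,uv in zip(ds,uvs):
        c,r=rays(d,[uv]); r=r[0]/np.linalg.norm(r[0]); P=np.eye(3)-np.outer(r,r);A+=P;b+=P@c;L.append((P,c))
    x=np.linalg.solve(A,b); return x,[np.linalg.norm(P@(x-c)) for P,c in L]
def proj(d,X):
    return cv2.projectPoints(np.array(X,float).reshape(-1,1,3),d["rvec"],d["tvec"],d["camera_matrix"],np.array([d["k1"],0,0,0,0.]))[0][:,0]
E
python3 - <<'E'
from h import *
S=pickle.load(open("scene.pkl","rb"));T=pickle.load(open("top.pkl","rb"))
# red knob / blue tray blobs
def blobs(d,f,roi):
    im=d["color"].astype(int);x0,y0,x1,y1=roi
    m=np.zeros(im.shape[:2],np.uint8);m[y0:y1,x0:x1]=f(im)[y0:y1,x0:x1]
    n,l,s,c=cv2.connectedComponentsWithStats(m);i=1+np.argmax(s[1:,4]);return c[i],s[i],(l==i).astype(np.uint8)
red=lambda i:(i[...,2]>90)&(i[...,2]>2*i[...,1])&(i[...,2]>2*i[...,0])
blue=lambda i:(i[...,0]>80)&(i[...,0]>1.8*i[...,2])
kt,st,_=blobs(T,red,(195,150,230,180));ks,ss,_=blobs(S,red,(260,220,290,245))
print("knob",kt,st,ks,ss,tri([T,S],[kt,ks]))
bt,_,m=blobs(T,blue,(285,165,360,230));cn=cv2.findContours(m,0,2)[0][0];r=cv2.minAreaRect(cn);print("tray",bt,r,plane(T,[bt],.028),plane(T,cv2.boxPoints(r),.028))
a=cv2.resize(T["color"][125:200,180:285],None,fx=5,fy=5,interpolation=2)
b=cv2.resize(S["color"][195:295,215:305],None,fx=3.75,fy=3.75,interpolation=2)
h=max(a.shape[0],b.shape[0]);c=np.zeros((h,a.shape[1]+b.shape[1],3),np.uint8);c[:a.shape[0],:a.shape[1]]=a;c[:b.shape[0],a.shape[1]:]=b
c=c[:,:];c=cv2.resize(c,None,fx=800/c.shape[1],fy=800/c.shape[1]);print(c.shape);cv2.imwrite("pics/v.png",c)
E
```

```text
knob [208.92682927 165.70731707] [206 162   7   8  41] [274.05714286 233.41428571] [270 228  10  12  70] (array([0.52561263, 0.15311903, 0.10965051]), [np.float64(0.0035320382418429787), np.float64(0.0035320382418429904)])
tray [318.3272609  196.92127521] ((319.2153015136719, 196.45948791503906), (40.4442024230957, 40.71072769165039), 88.09085083007812) [[ 0.44285339 -0.18458552  0.028     ]] [[ 0.50493519 -0.11942917  0.028     ]
 [ 0.51275406 -0.2485194   0.028     ]
 [ 0.38447402 -0.25455424  0.028     ]
 [ 0.37639261 -0.12643742  0.028     ]]
(348, 800, 3)
```

View pics/v.png

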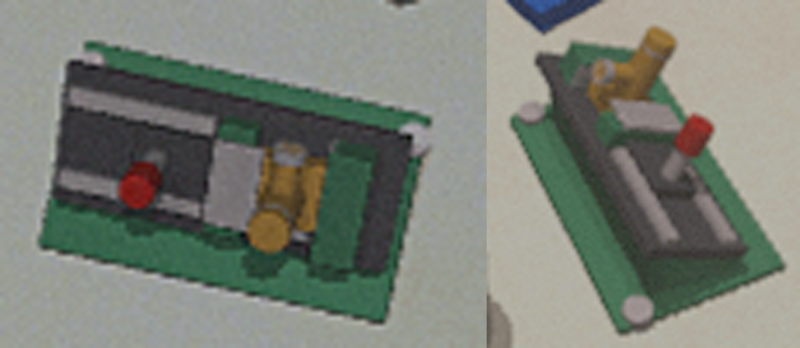

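The crop shows, in its top half, the knob at (140,187), the valve's column top at (270,230) leaning towards the robot, and the outlet pointing uphill (288,150). The base corners are at (88,45), (430,120), (385,322) and (42,247). Next I fit the vise pose.

```bash
python3 - <<'E'
from h import *
from scipy.optimize import least_squares
S=pickle.load(open("scene.pkl","rb"));T=pickle.load(open("top.pkl","rb"))
t=lambda u,v:(180+u/4.638-.4,125+v/4.638-.4)
s=lambda u,v:(215+(u-487)/3.478-.4,195+v/3.478-.4)
top_t,top_s=t(270,230),s(661,36)
print("valve top",tri([T,S],[top_t,top_s]))
kt,ks=(208.9,165.7),(274.06,233.4)
ct=[t(88,44),t(432,120),t(385,322),t(41,247)]
loc=[(75,168),(75,-83),(-75,-83),(-75,168)]
def bed(p,xb,yb,h):
    x,y,a=p; c=np.cos(np.pi/6);q=np.array([xb*c-h*.5,yb,xb*.5+h*c+.062])
    return R.from_euler('z',a).apply(q)+[x,y,0]
def f(p):
    a=p[:3];r=[]
    C=[R.from_euler('z',a[2]).apply([u/1e3,v/1e3,p[5]])+[a[0],a[1],0] for u,v in loc]
    r+=list((proj(T,C)-ct).ravel())
    k=bed(a,p[3],p[4]+.09,.054);v=bed(a,p[3],p[4],.084)
    for d,X,uv in((T,k,kt),(S,k,ks),(T,v,top_t),(S,v,top_s)): r+=list((proj(d,[X])[0]-uv))
    return r+[p[5]*100-1, p[3]*50,p[4]*50]
o=least_squares(f,[.54,.07,-.2,0,0,.01]);p=o.x
print(p,np.round(o.fun,1))
print("mid",bed(p[:3],p[3],p[4],.042),"h56",bed(p[:3],p[3],p[4],.056),"knob",bed(p[:3],p[3],p[4]+.09,.054))
E
```

```text
valve top (array([0.49739472, 0.06596125, 0.13544101]), [np.float64(0.0004991840171783064), np.float64(0.0004991840171784385)])
[ 5.35972591e-01  5.85858518e-02 -1.86375085e-01  1.31243658e-03
  4.63368315e-04  3.36239217e-03] [-0.3 -0.2  0.1 -0.6  0.5  0.5 -0.4  0.4  1.1 -1.4  0.6  0.2 -0.1  0.4
  0.7 -0.1 -0.7  0.1  0. ]
mid [0.51653904 0.06272184 0.09902929] h56 [0.50966027 0.06401893 0.11115364] knob [0.52731977 0.15227504 0.10942159]
```

```bash
python3 -m creep '[[[0,0,0],-0.085,85],[[0,0,0],-0.085,85],[[0,0,0],-0.085,85]]' 20
python3 -m creep '[[[-20,-20,0],0,85],[[-27,-29,0],0,85],[[-27,-29,0],0,85],[[-27,-29,0],0,85],[[-27,-29,0],0,85]]'
python3 -m creep '[[[-27,-29,0],0,85],[[-27,-29,0],0,85],[[-27,-29,0],0,85],[[-27,-29,0],0,85],[[-27,-29,0],0,85]]'
python3 -m creep '[[[-27,-29,0],0,85],[[-15,-20,0],0,85],[[0,0,0],0,85],[[0,0,0],0,85]]'
cat >> h.py <<'E'
def go(st,X):
    r=R.from_euler('xyz',st["ee_rot"]); return np.round(1e3*r.inv().apply(np.array(X)-st["eef_pos"]),1)
E
python3 - <<'E'
from h import *; from rig import ctrl
s=ctrl.get_state();print(s["eef_pos"],s["ee_rot"],s["joint_pos"],go(s,[.527,.152,.091]))
E
```

```text
time_s: 0.35
eef_pos: [0.2664, 0.5648, 0.2306]
ee_rot: [-3.14, -0.001, 2.96]
wrist_force: [0.7, 0.2, -0.1]
width: 0.999
grip_force: 0.0
time_s: 0.77
eef_pos: [0.3675, 0.4062, 0.2307]
ee_rot: [-3.141, -0.001, 2.957]
wrist_force: [0.3, 0.5, -1.3]
width: 0.997
grip_force: 0.0
time_s: 1.18
eef_pos: [0.4735, 0.2386, 0.231]
ee_rot: [-3.141, -0.001, 2.956]
wrist_force: [0.4, 0.5, -0.6]
width: 1.0
grip_force: 0.0
time_s: 1.52
eef_pos: [0.5056, 0.1834, 0.2308]
ee_rot: [-3.141, -0.001, 2.953]
wrist_force: [-0.1, 0.3, -0.2]
width: 0.992
grip_force: 0.0
[0.50558231 0.18339058 0.23077977] [-3.14146684e+00 -1.32086446e-03  2.95280975e+00] [ 2.27523972e-01  1.23445352e-01 -2.15921646e-01  1.23268826e+00
  4.19067162e-04  4.16306526e-01] [-27.1 -26.8 139.7]
```

```bash
python3 -m creep '[[[-27,-27,0],0,85],[[0,0,30],0,85],[[0,0,20],0,85],[[0,0,0],0,85],[[0,0,0],0,85]]'
python3 - <<'E'
from h import *; from rig import ctrl
s=ctrl.get_state();d=ctrl.get_image("wrist");pickle.dump((s,d),open("w1.pkl","wb"))
H=d["hand_eye"];K=d["camera_matrix"];k=np.array([d["k1"],0,0,0,0.])
r=R.from_euler('xyz',s["ee_rot"])
def pw(X):
    c=(r.inv().apply(np.array(X)-s["eef_pos"])-H[:3,3])@H[:3,:3]
    return cv2.projectPoints(c.reshape(1,1,3),np.zeros(3),np.zeros(3),K,k)[0].ravel()
im=d["color"].copy()
for X in([.5273,.1523,.1094],[.4974,.066,.1354],[.5165,.0627,.099]):
    u=pw(X);print(u);cv2.drawMarker(im,tuple(int(round(a)) for a in u),(255,0,255),0,10,1)
cv2.imwrite("pics/w1.png",im);print(go(s,[.527,.152,.091]),s["eef_pos"],H)
E
```

```text
time_s: 1.93
eef_pos: [0.525, 0.1539, 0.18]
ee_rot: [-3.14, -0.004, 2.957]
wrist_force: [-1.2, -0.2, 0.2]
width: 0.993
grip_force: 0.0
[255.87951429 204.39760549]
[129.51291281 199.60441055]
[150.80307155 206.12094971]
[-2.7 -1.4 89. ] [0.52495311 0.15388564 0.17998149] [[ 9.97066420e-05 -9.49065984e-01 -3.15077369e-01  8.10459130e-02]
 [ 9.99999940e-01 -9.56600900e-06  3.45265705e-04 -7.41413375e-04]
 [-3.30693969e-04 -3.15077384e-01  9.49065926e-01 -1.42717390e-01]
 [ 0.00000000e+00  0.00000000e+00  0.00000000e+00  1.00000000e+00]]
```

View pics/w1.png

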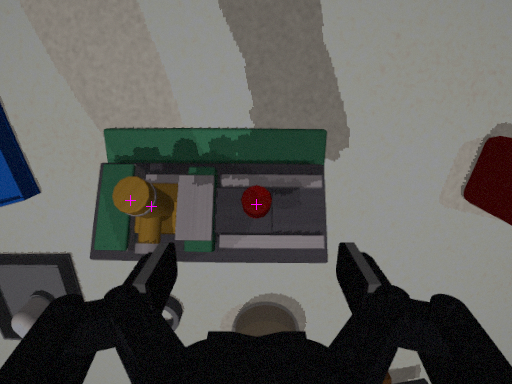

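The wrist view shows the knob at (256,201), 3 px from its prediction, and the column top at (133,195), 5 px off. The vise is square with the tool, so I descend and grip the knob.

```bash
python3 -m creep '[[[-2,-1,30],0,85],[[0,0,30],0,85],[[0,0,20],0,85],[[0,0,9],0,85],[[0,0,0],0,85]]' 30
python3 -m creep '[[[0,0,0],0,10],[[0,0,0],0,10],[[0,0,0],0,10],[[0,0,0],0,10],[[0,0,0],0,10]]' 30
python3 -m creep '[[[0,0,0],0,10],[[0,0,0],0,10],[[0,0,0],0,10],[[0,0,0],0,10],[[0,0,0],0,10]]' 30
```

```text
time_s: 2.4
eef_pos: [0.5276, 0.1522, 0.0914]
ee_rot: [-3.141, -0.002, 2.957]
wrist_force: [0.5, 0.5, 0.3]
width: 0.995
grip_force: 0.0
time_s: 2.82
eef_pos: [0.5297, 0.1519, 0.0935]
ee_rot: [3.141, 0.002, 2.956]
wrist_force: [0.6, -0.3, 4.0]
width: 0.295
grip_force: 4.3
time_s: 3.23
eef_pos: [0.5299, 0.1527, 0.0936]
ee_rot: [3.139, 0.002, 2.956]
wrist_force: [-0.3, 3.6, 6.3]
width: 0.269
grip_force: 30.9
```

```bash
python3 -m creep '[[[0,8,0],0,10],[[0,8,0],0,10],[[0,8,0],0,10],[[0,8,0],0,10],[[0,8,0],0,10]]' 30
python3 -m creep '[[[0,5,0],0,10],[[0,4,0],0,10],[[0,0,0],0,10],[[0,0,0],0,10],[[0,0,0],0,10]]' 30
```

```text
time_s: 3.65
eef_pos: [0.5368, 0.1885, 0.0936]
ee_rot: [-3.135, 0.003, 2.954]
wrist_force: [-1.7, -8.7, 7.6]
width: 0.27
grip_force: 31.2
time_s: 4.07
eef_pos: [0.5388, 0.1985, 0.0936]
ee_rot: [-3.139, 0.003, 2.955]
wrist_force: [-1.5, -2.9, 7.7]
width: 0.266
grip_force: 31.0
```

```bash
python3 -m creep '[[[0,3,0],0,10],[[0,0,0],0,10],[[0,0,0],0,10],[[0,0,0],0,10],[[0,0,0],0,10]]' 30
python3 -m creep '[[[0,0,0],0,70],[[0,0,0],0,70],[[0,0,0],0,70],[[0,0,0],0,70]]' 20
python3 -m creep '[[[0,0,-25],0,70],[[0,0,-35],0,70],[[0,-20,-30],0,70],[[0,-30,0],0,70],[[0,0,0],0,70]]'
python3 - <<'E'
from h import *; from rig import ctrl
s=ctrl.get_state();d=ctrl.get_image("wrist");pickle.dump((s,d),open("w2.pkl","wb"))
H=d["hand_eye"];K=d["camera_matrix"];k=np.array([d["k1"],0,0,0,0.])
r=R.from_euler('xyz',s["ee_rot"])
def pw(X):
    c=(r.inv().apply(np.array(X)-s["eef_pos"])-H[:3,3])@H[:3,:3]
    return cv2.projectPoints(c.reshape(1,1,3),np.zeros(3),np.zeros(3),K,k)[0].ravel()
im=d["color"].copy()
for X in([.5365,.2015,.1094],[.4974,.066,.1354],[.5165,.0627,.099]):
    u=pw(X);print(u);cv2.drawMarker(im,tuple(int(round(a)) for a in u),(255,0,255),0,10,1)
cv2.imwrite("pics/w2.png",im);print(s["eef_pos"],go(s,[.5097,.064,.095]))
E
```

```text
time_s: 4.48
eef_pos: [0.5393, 0.201, 0.0936]
ee_rot: [-3.138, 0.003, 2.955]
wrist_force: [-0.6, -4.6, 6.6]
width: 0.264
grip_force: 31.0
time_s: 4.82
eef_pos: [0.5379, 0.2027, 0.0918]
ee_rot: [-3.141, -0.001, 2.956]
wrist_force: [-0.5, 1.2, 0.4]
width: 0.814
grip_force: 0.0
time_s: 5.23
eef_pos: [0.5299, 0.1511, 0.1847]
ee_rot: [-3.141, 0.004, 2.954]
wrist_force: [-0.2, 0.5, -0.7]
width: 0.823
grip_force: 0.0
[319.32108592 195.2758109 ]
[133.53395191 190.36376751]
[154.05999998 197.95544043]
[0.5299239  0.15105282 0.18466225] [  3.9 -89.2  89.7]
```

View pics/w2.png

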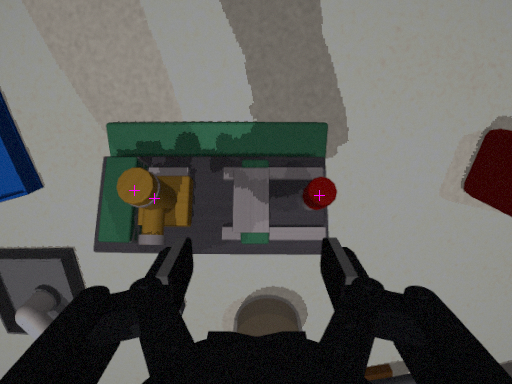

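The jaw is open by about 49 mm (knob at (319,193)) and the valve is in place, with its column top at (137,187). Now I grip the column.

```bash
python3 -m creep '[[[2,-35,0],0,60],[[2,-35,0],0,60],[[0,-18,0],0,60],[[0,0,30],0,60],[[0,0,25],0,60]]' 20
python3 -m creep '[[[0,0,20],0,60],[[0,0,10],0,60],[[0,0,5],0,60],[[0,0,0],0,60],[[0,0,0],0,60]]'
python3 -c "
from h import *; from rig import ctrl
s=ctrl.get_state();print(s['joint_pos'],go(s,[.509,.0645,.094]))"
```

```text
time_s: 5.7
eef_pos: [0.5098, 0.0674, 0.127]
ee_rot: [3.141, 0.002, 2.954]
wrist_force: [-0.0, 0.4, -0.6]
width: 0.701
grip_force: 0.0
time_s: 6.12
eef_pos: [0.5095, 0.0683, 0.0927]
ee_rot: [3.141, 0.0, 2.956]
wrist_force: [0.4, -0.5, 1.2]
width: 0.7
grip_force: 0.0
[ 7.35511550e-03  1.98333093e-01 -4.41566530e-01  9.30393389e-01
  7.63811893e-05  1.92660785e-01] [-0.2 -3.8 -1.3]
```

```bash
python3 -m creep '[[[0,-3,-1],0,60],[[0,0,0],0,10],[[0,0,0],0,10],[[0,0,0],0,10],[[0,0,0],0,10]]' 20
python3 -m creep '[[[0,0,0],0,10],[[0,0,0],0,10],[[0,0,0],0,10],[[0,0,0],0,10]]' 20
python3 -m creep '[[[0,0,-3],0,10],[[0,0,-5],0,10],[[0,0,-10],0,10],[[0,0,-20],0,10],[[0,0,0],0,10]]' 20
```

```text
time_s: 6.53
eef_pos: [0.5092, 0.0649, 0.0944]
ee_rot: [3.141, 0.002, 2.956]
wrist_force: [-0.3, -0.1, 3.7]
width: 0.321
grip_force: 20.7
time_s: 6.87
eef_pos: [0.5092, 0.0649, 0.0944]
ee_rot: [3.141, 0.002, 2.956]
wrist_force: [-1.9, 0.1, 5.5]
width: 0.323
grip_force: 20.8
time_s: 7.28
eef_pos: [0.5104, 0.0651, 0.1344]
ee_rot: [3.141, 0.005, 2.956]
wrist_force: [2.1, -0.7, -3.1]
width: 0.319
grip_force: 20.6
```

```bash
python3 -m creep '[[[0,0,-35],0,10],[[0,0,-35],0,10],[[0,0,0],0,10],[[0,0,0],0,10],[[2,-15,0],0,10]]' 20
python3 -m creep '[[[5,-30,0],0,10],[[6,-35,0],0,10],[[6,-35,0],0,10],[[6,-35,0],0,10],[[6,-35,0],0,10]]' 20
python3 -m creep '[[[5,-35,0],0,10],[[4,-25,0],0,10],[[0,-10,0],0,10],[[0,0,0],0,10],[[0,0,0],0,10]]' 20
python3 - <<'E'
from h import *; from rig import ctrl
s=ctrl.get_state();d=ctrl.get_image("wrist");e=ctrl.get_image("scene")
c=cv2.resize(e["color"][130:250,180:330],None,fx=2.56,fy=2.56)
a=np.zeros((384,800,3),np.uint8);a[:,:512]=d["color"];a[:307,512:]=c[:,:288]
cv2.imwrite("pics/w3.png",a);print(go(s,[.425,-.183,.2]))
E
```

```text
time_s: 7.7
eef_pos: [0.5039, 0.0519, 0.2006]
ee_rot: [3.14, -0.0, 2.958]
wrist_force: [0.2, -0.0, -3.9]
width: 0.322
grip_force: 21.2
time_s: 8.12
eef_pos: [0.4413, -0.1117, 0.1989]
ee_rot: [3.141, -0.004, 2.956]
wrist_force: [0.4, -0.7, -3.3]
width: 0.323
grip_force: 21.2
time_s: 8.53
eef_pos: [0.421, -0.1777, 0.1997]
ee_rot: [3.14, -0.003, 2.955]
wrist_force: [0.0, 0.6, -3.9]
width: 0.322
grip_force: 21.4
[-4.9 -4.5 -0.3]
```

View pics/w3.png

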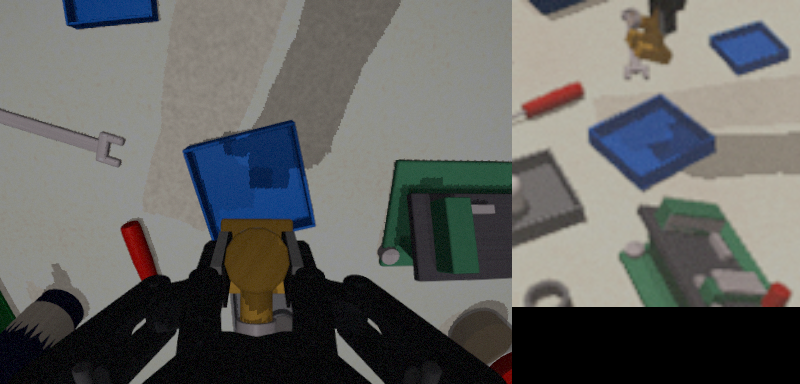

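The valve is held over the tray's near side. In the wrist view the foot's near edge is at v≈219, u 220–293, the column top at (257,258) and the outlet end at (257,328). I work out the tilt from these.

```bash
python3 - <<'E'
from h import *
s,d=pickle.load(open("w1.pkl","rb"));H=d["hand_eye"];K=d["camera_matrix"];k=np.array([d["k1"],0,0,0,0.])
def pw(P): 
    c=(np.array(P)-H[:3,3])@H[:3,:3]
    return cv2.projectPoints(c.reshape(-1,1,3),np.zeros(3),np.zeros(3),K,k)[0][:,0].round(0)
# tool coords: up=-z, world +x' = -x
for back in(19,24):
  for h in(57,):
    for th in(0,15,30,45):
        t=np.radians(th);n=np.array([np.sin(t),0,-np.cos(t)]);b=np.array([-np.cos(t),0,-np.sin(t)])
        g=np.array([0,0,-back])
        f=lambda x,y,z:(g+b*x+[0,y,0]+n*(z-h))/1e3
        print(back,h,th,"top",pw([f(0,0,84)])[0],"colrim",pw([f(-14,0,84)])[0],"footedge",pw([f(-24,24,0),f(-24,-24,18)]).tolist(),"outlet",pw([f(42,0,49),f(42,0,40)]).tolist())
E
```

```text
19 57 0 top [258. 300.] colrim [258. 272.] footedge [[293.0, 185.0], [218.0, 194.0]] outlet [[258.0, 317.0], [257.0, 307.0]]
19 57 15 top [258. 285.] colrim [258. 252.] footedge [[292.0, 204.0], [220.0, 207.0]] outlet [[258.0, 333.0], [258.0, 325.0]]
19 57 30 top [258. 268.] colrim [258. 234.] footedge [[291.0, 225.0], [221.0, 223.0]] outlet [[258.0, 346.0], [258.0, 341.0]]
19 57 45 top [258. 250.] colrim [258. 219.] footedge [[290.0, 247.0], [221.0, 240.0]] outlet [[258.0, 356.0], [258.0, 354.0]]
24 57 0 top [258. 308.] colrim [258. 279.] footedge [[294.0, 187.0], [217.0, 196.0]] outlet [[258.0, 324.0], [258.0, 313.0]]
24 57 15 top [258. 293.] colrim [258. 258.] footedge [[292.0, 207.0], [219.0, 210.0]] outlet [[258.0, 340.0], [258.0, 331.0]]
24 57 30 top [258. 275.] colrim [258. 239.] footedge [[291.0, 228.0], [220.0, 226.0]] outlet [[258.0, 354.0], [258.0, 348.0]]
24 57 45 top [258. 257.] colrim [258. 224.] footedge [[291.0, 251.0], [221.0, 244.0]] outlet [[258.0, 365.0], [258.0, 363.0]]
```

The valve is still tilted by about 30 degrees. I'll lower its low edge onto the tray floor, then roll it upright by moving the tool away from the robot while pressing lightly.

```bash
python3 -m creep '[[[-4,-5,30],0,10],[[0,0,38],0,10],[[0,0,38],0,10],[[0,0,22],0,10],[[0,0,8],0,10]]' 20
python3 -m creep '[[[0,0,2],0,10],[[0,0,2],0,10],[[0,0,0],0,10]]' 20
python3 -m creep '[[[0,0,2],0,10],[[0,0,2],0,10],[[0,0,0],0,10]]' 20
```

```text
time_s: 9.05
eef_pos: [0.4217, -0.1804, 0.0611]
ee_rot: [3.138, -0.008, 2.958]
wrist_force: [-1.1, 0.6, -4.4]
width: 0.318
grip_force: 21.2
time_s: 9.3
eef_pos: [0.4267, -0.1844, 0.0627]
ee_rot: [-3.141, 0.003, 2.957]
wrist_force: [0.5, 0.7, -3.7]
width: 0.322
grip_force: 21.3
time_s: 9.55
eef_pos: [0.4257, -0.1843, 0.0581]
ee_rot: [-3.141, 0.002, 2.956]
wrist_force: [-1.0, 0.1, -4.0]
width: 0.32
grip_force: 21.3
```

```bash
python3 -m creep '[[[0,0,3],0,10],[[0,0,3],0,10],[[0,0,0],0,10]]' 20
python3 -m creep '[[[0,0,2],0,10],[[0,0,2],0,10],[[0,0,0],0,10]]' 20
python3 -m creep '[[[0,0,1],0,10],[[0,0,1],0,10],[[0,0,0],0,10]]' 20
```

```text
time_s: 9.8
eef_pos: [0.4245, -0.1837, 0.0508]
ee_rot: [3.141, -0.001, 2.956]
wrist_force: [-0.6, 1.4, -4.2]
width: 0.327
grip_force: 21.3
time_s: 10.05
eef_pos: [0.4252, -0.1841, 0.0482]
ee_rot: [-3.141, 0.0, 2.956]
wrist_force: [-2.7, 0.6, 6.1]
width: 0.323
grip_force: 22.2
time_s: 10.3
eef_pos: [0.4261, -0.1844, 0.0479]
ee_rot: [-3.141, 0.002, 2.956]
wrist_force: [-4.9, 2.6, 16.3]
width: 0.323
grip_force: 23.5
```

```bash
for i in 1 ; do python3 -m creep '[[[-2,0,0],0,10],[[-2,0,0],0,10],[[0,0,0],0,10]]' 20; done
python3 -m creep '[[[-2,0,0],0,10],[[-2,0,0],0,10],[[0,0,0],0,10]]' 20
```

```text
time_s: 10.55
eef_pos: [0.4299, -0.1852, 0.0476]
ee_rot: [-3.141, 0.001, 2.956]
wrist_force: [-3.8, 1.8, 14.4]
width: 0.319
grip_force: 23.7
time_s: 10.8
eef_pos: [0.4338, -0.1859, 0.0471]
ee_rot: [-3.141, 0.001, 2.956]
wrist_force: [-3.8, 2.4, 11.5]
width: 0.319
grip_force: 24.0
```

```bash
python3 -m creep '[[[-2,0,0.5],0,10],[[-2,0,0.5],0,10],[[0,0,0],0,10]]' 20
python3 -m creep '[[[-2,0,0.5],0,10],[[-2,0,0.5],0,10],[[0,0,0],0,10]]' 20
python3 - <<'E'
from h import *; from rig import ctrl
d=ctrl.get_image("wrist");e=ctrl.get_image("scene")
c=cv2.resize(e["color"][140:220,195:285],None,fx=3.2,fy=3.2)
a=np.zeros((384,800,3),np.uint8);a[:,:512]=d["color"];a[:c.shape[0],512:]=c[:,:288]
cv2.imwrite("pics/w4.png",a)
E
```

```text
time_s: 11.05
eef_pos: [0.4381, -0.1867, 0.0463]
ee_rot: [-3.141, 0.002, 2.956]
wrist_force: [-2.5, 2.7, 11.3]
width: 0.321
grip_force: 24.7
time_s: 11.3
eef_pos: [0.4423, -0.1875, 0.0453]
ee_rot: [-3.141, 0.003, 2.956]
wrist_force: [-2.0, 2.0, 9.3]
width: 0.319
grip_force: 24.9
```

View pics/w4.png

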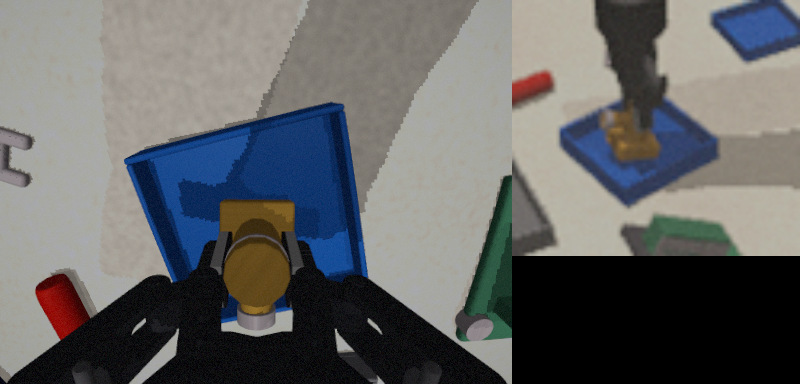

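The roll works: the foot's edge moved up to v≈201 and the tilt is down to about 18 degrees. I continue, pressing slightly.

```bash
python3 -m creep '[[[-2,0,0.7],0,10],[[-2,0,0.7],0,10],[[0,0,0],0,10]]' 20
python3 -m creep '[[[-2,0,0.7],0,10],[[-2,0,0.7],0,10],[[0,0,0],0,10]]' 20
python3 -m creep '[[[-2,0,0.8],0,10],[[-2,0,0.8],0,10],[[0,0,0],0,10]]' 20
```

```text
time_s: 11.65
eef_pos: [0.4466, -0.1883, 0.0439]
ee_rot: [-3.141, 0.003, 2.956]
wrist_force: [-1.2, 2.0, 8.8]
width: 0.322
grip_force: 24.9
time_s: 11.9
eef_pos: [0.4506, -0.189, 0.0424]
ee_rot: [-3.141, 0.003, 2.956]
wrist_force: [-0.7, 2.2, 8.0]
width: 0.323
grip_force: 24.6
time_s: 12.15
eef_pos: [0.4546, -0.1898, 0.0406]
ee_rot: [-3.141, 0.004, 2.956]
wrist_force: [0.1, 2.5, 6.1]
width: 0.321
grip_force: 24.3
```

```bash
python3 -m creep '[[[-2,0,0.8],0,10],[[-1,0,0.8],0,10],[[0,0,0],0,10]]' 20
python3 -m creep '[[[-1,0,0.8],0,10],[[-1,0,0.8],0,10],[[0,0,0],0,10]]' 20
python3 - <<'E'
from h import *; from rig import ctrl
d=ctrl.get_image("wrist");e=ctrl.get_image("scene")
c=cv2.resize(e["color"][140:220,195:285],None,fx=3.2,fy=3.2)
a=np.zeros((384,800,3),np.uint8);a[:,:512]=d["color"];a[:c.shape[0],512:]=c[:,:288]
cv2.imwrite("pics/w5.png",a)
E
```

```text
time_s: 12.4
eef_pos: [0.4576, -0.1903, 0.0391]
ee_rot: [-3.141, 0.004, 2.956]
wrist_force: [0.1, 1.3, 6.9]
width: 0.324
grip_force: 24.4
time_s: 12.65
eef_pos: [0.4591, -0.1905, 0.0383]
ee_rot: [-3.141, 0.003, 2.956]
wrist_force: [-3.0, 2.7, 12.9]
width: 0.32
grip_force: 25.1
```

View pics/w5.png

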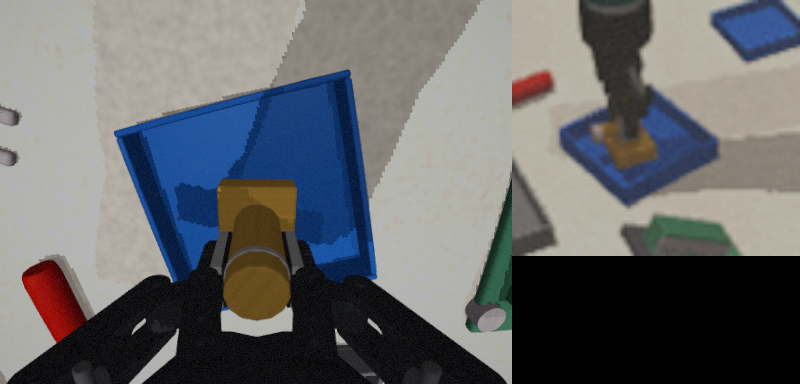

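The foot now looks flat: its edge is at v≈183 and the top at about (257,285), and the force has risen. I press a little more to seat it fully.

```bash
python3 -m creep '[[[0,0,0.7],0,10],[[0,0,0.7],0,10],[[0,0,0],0,10]]' 20
python3 -m creep '[[[0,0,0.5],0,10],[[0,0,0],0,10],[[0,0,0],0,10]]' 20
```

```text
time_s: 13.0
eef_pos: [0.4593, -0.1906, 0.0381]
ee_rot: [-3.141, 0.003, 2.956]
wrist_force: [-6.5, 4.8, 23.0]
width: 0.319
grip_force: 26.0
time_s: 13.25
eef_pos: [0.4593, -0.1906, 0.038]
ee_rot: [-3.141, 0.003, 2.956]
wrist_force: [-6.9, 5.5, 27.3]
width: 0.324
grip_force: 26.3
```

It is seated firmly. I relieve the pressure, hold briefly, release gently and retreat.

```bash
python3 -m creep '[[[1,0,-1.2],0,10],[[0,0,-1.2],0,10],[[0,0,0],0,10],[[0,0,0],0,10],[[0,0,0],0,10]]' 20
python3 -m creep '[[[0,0,0],0,40],[[0,0,0],0,48],[[0,0,0],0,55],[[0,0,0],0,60],[[0,0,0],0,60]]' 20
python3 -m creep '[[[0,0,-10],0,60],[[0,0,-20],0,60],[[0,0,-40],0,60],[[0,0,-40],0,60],[[0,0,-40],0,60]]'
python3 -m creep '[[[0,0,-20],0,60],[[0,0,0],0,60],[[0,0,0],0,60],[[0,0,0],0,60]]'
python3 - <<'E'
from h import *; from rig import ctrl
d=ctrl.get_image("wrist");e=ctrl.get_image("scene")
c=cv2.resize(e["color"][130:300,195:305],None,fx=2.25,fy=2.25)
a=np.zeros((384,800,3),np.uint8);a[:,:512]=d["color"];a[:c.shape[0],512:512+c.shape[1]]=c
cv2.imwrite("pics/w6.png",a)
E
```

```text
time_s: 13.67
eef_pos: [0.459, -0.1906, 0.0381]
ee_rot: [-3.141, 0.005, 2.956]
wrist_force: [1.3, 2.7, 9.9]
width: 0.323
grip_force: 24.7
time_s: 14.08
eef_pos: [0.456, -0.1897, 0.0358]
ee_rot: [3.141, -0.001, 2.956]
wrist_force: [-0.3, 0.5, -0.3]
width: 0.703
grip_force: 0.0
time_s: 14.5
eef_pos: [0.4557, -0.1894, 0.1881]
ee_rot: [3.141, -0.001, 2.956]
wrist_force: [1.7, -0.3, 0.3]
width: 0.702
grip_force: 0.0
time_s: 14.83
eef_pos: [0.4558, -0.1894, 0.2057]
ee_rot: [3.141, -0.001, 2.956]
wrist_force: [0.2, -0.6, -0.4]
width: 0.704
grip_force: 0.0
```

View pics/w6.png

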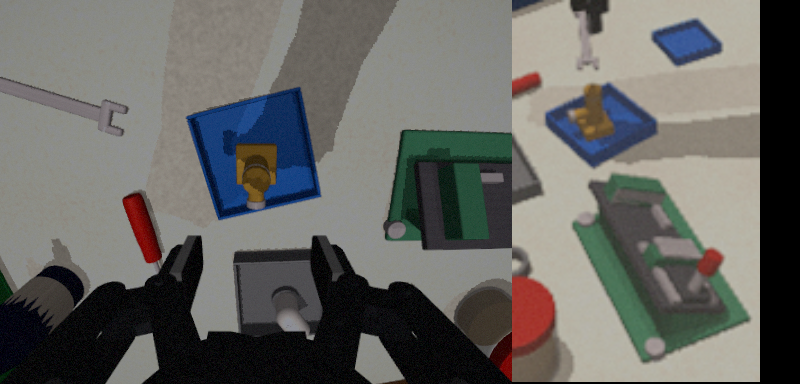

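The valve stands upright in the blue tray at (257,170), the jaw is open and the arm is clear.

```bash
python3 -c "
from rig import ctrl
print(ctrl.finish_job())"
```

```text
the job is handed in; nothing more can be done
None
```

The job is handed in: the vise jaw is open about 49 mm, and the valve stands upright and released on the floor of the larger blue tray. The hand-in gave no verdict.

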